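# Wedge up the hot tube block of a heater-shaker and hold it

### The job

The hot aluminium tube block on the heater-shaker has to come off. Turn the locking latch fully aside so that its tongue is clear of the block's front lip, then take the grey lifting wedge from the bench and push its thin end into the slot under the middle of that lip until the front edge just lifts off the deck, by a few millimetres (about 3 to 5) along its whole length, with the rear edge still down in its seat. Move the block with the wedge alone, keep the gripper off it, leave the other things on the bench alone, and finish while still gripping the wedge there, so that a colleague can slip the lifting fork under.

Things in the scene. Friction and masses are not known exactly. Their poses are not given: they have to be found in the camera images.
- shaker: white heater-shaker, fixed, 170 x 170 mm; flat dark steel deck 62 mm above the bench. Origin at bench height 65 mm behind its front face (display, facing the robot), midway across; x to the back, z up. The tube block sits at x = -0.015 to 0.084 within a rim 8 mm high at the sides, 10 behind, two claws over its rear lip. The deck in front (x = -0.065 to -0.015) holds only the latch, at the right.
- slot_mouth (a point): point fixed to the shaker, on the deck at the middle of the lifting slot's mouth, under the seated block's front edge. Axes as the shaker's: push the wedge along its +x. The ramp meets the slot's roof when the nose is 15 mm past this point; from then on every 5 mm of push raises the front edge by 1 mm, the block pivoting on its rear edge, against 3 to 5 N of weight.
- block: aluminium tube block, 0.6 to 0.9 kg, 24 holes, some with white-capped microtubes, loose in its seat. Origin: middle of its bottom front edge (on slot_mouth when seated), x to the back, z up. 99 mm deep, 124 wide; front lip 10 mm high and 12 deep, then the body 30 mm high (caps 34). A lifting slot 44 mm wide, 5 high runs along x under its middle from front to rear.
- lip_left (a point): left end of the block's bottom front edge, 55 mm from its middle; on the deck (62 mm above the bench) when seated.
- lip_right (a point): right end of the block's bottom front edge, 55 mm from its middle; on the deck when seated.
- block_rear (a point): middle of the block's bottom rear edge, 99 mm behind its front edge; 84 mm behind the shaker's origin when seated. The block has 2.5 mm of play to the rim behind it and is pushed back by that much before it lifts.
- latch (a joint): locking latch, rad: about 0 when locked, with the steel tongue pointing to the back over the block's lip; it grows as the latch turns clockwise seen from above, up to 1.55 with the tongue pointing to the right, off the block. It clears the lip from 1.1 on. Stiff friction of about 0.06 N m; it stays where it is left.
- latch_bar (a point): centre of the latch's black grip bar, on its upright axis, 41.5 mm above the deck (103.5 above the bench), at x = -0.040, y = -0.048 in the shaker's frame. Bar 36 mm long, 12 wide, 19 high (32 to 51 above the deck); this point's x axis runs along the bar, the way the steel tongue below it points, and turns with it. Tongue: reaches 36 mm from the axis, 11.5 to 16.5 mm above the deck.
- wedge: dark grey plastic lifting wedge, 140 mm long, 26 wide, 0.06 kg, flat underside down. Origin: underside below the middle of its raised grip; x to the thin end, z up. Grip x = -25 to 25 mm, 32 mm high, 26 wide, ribbed sides, to be taken across its width from above. A shank 14 mm thick from x = 25 to 55 mm, then the ramp, evenly 1 in 5, down to the nose at x = 115 mm (2 mm thick).
- wedge_nose (a point): middle of the bottom edge of the wedge's thin end, 115 mm ahead of its origin.
- marker: black marker pen lying down, 17 x 135 x 19 mm; a bystander.
- tube: capped blood tube lying down, 16 x 88 x 17 mm; a bystander.
- syringe: capped syringe lying down, 21 x 132 x 22 mm; a bystander.
- slides: pale carton of microscope slides, 32 x 82 x 27 mm; a bystander.
- microscope: microscope, fixed, just to the right of the shaker; not part of the job. Origin under its middle. Its eyepieces reach to 0.45 m ahead of the robot's base (0.31 to 0.38 m up, 0.1 to 0.23 m to the right); its screen hangs 0.40 to 0.58 m up, 0.52 to 0.55 m ahead, 0.05 to 0.30 m to the right. Bring the arm round in front of these. A printer (top 0.43 m up) stands from 0.35 m to the left on.
- tape: roll of orange tape lying flat, 61 x 66 x 19 mm; a bystander.

How it is judged:
On the way:
1. the latch is turned aside, the block still seated (value of joint latch above 1.1 rad and z of block in the frame of shaker below 0.0635 m), for 0.2 s.
At the end, for the whole second after the job is handed in: Latch past 1.1 rad; middle of the block's front edge 2 to 6.5 mm above the deck, both ends over 1 mm, rear edge down in its seat (under 1.5 mm); the block is still and rests on the wedge (over 1 N), the fingers on the wedge (over 1.5 N), nothing of the robot on the block (value of joint latch above 1.1 rad and z of block in the frame of shaker between 0.064 and 0.0685 m and z of each of lip_left, lip_right in the frame of shaker above 0.063 m and z of block_rear in the frame of shaker below 0.0635 m and x of block_rear in the frame of shaker above 0.08 m and contact force between wedge and block above 1 N and contact force between the fingers and wedge above 1.5 N and contact force between each of the arm, the fingers and block below 0.3 N and linear speed of block below 0.01 m/s); the arm keeps its last pose, push and grip.
It fails at once if the gripper or arm pushed the hot block (over 3 N) (contact force between any of the fingers, the arm and block above 3 N).
It fails at once if the block was tipped (over 8 degrees) (angle between block's own z axis and vertical above 0.14 rad).
It fails at once if another thing on the bench was moved more than 30 mm (distance of any of syringe, tube, marker, slides, tape from where it was at the start of the episode above 0.03 m).
It also fails if it takes over 69 s, if anything falls off the work surface, if the arm or the gripper's body presses on something with over 40 N, if the wrist force passes 120 N, or if a joint passes its speed limit or range.

### The arm

A 7-joint arm with a two-finger parallel gripper is mounted at the origin on a cart in front of the work surface, level with it; the furniture and walls round the work are solid. World frame = base frame: x ahead of the robot, y to its left, z up, the work surface at z = 0. Lengths are in m, angles in rad, forces in N, time in s.
With the tool pointing down it reaches from about 0.425 to 0.925 m from the base axis. Payload 6.8 kg.
Tool frame: the origin (TCP) lies on the centre line of the jaws, within the pads' length; the fingertips stand 22 mm ahead of it and the grasp point (between the pads) lies 3 mm ahead of it; z points along the fingers, y is the line along which they close (so a half turn about z gives the same grasp; the last joint's range is limited). The gripper opens to 88 mm and grips with 3 to 60 N. Pads are 20 mm wide; open, the fingers measure 115 mm over their backs; the gripper's body (75 mm by 178 mm) begins 61 mm behind the grasp point.
Start: joints at [-1.293, 0.477, 0.022, 1.555, -0.011, 1.109, -0.083], TCP at [0.254, 0.625, 0.245] pointing down, gripper open.
Joint ranges: [-2.96, 2.96], [-0.34, 2.1], [-1.41, 1.46], [0.24, 2.44], [-1.37, 4.51], [0.17, 1.92], [-2.96, 2.96]. Speed limits (rad/s): [2.39, 2.39, 3.14, 3.14, 3.14, 3.14, 3.14].

### API

Orientations are given as a rotation vector (axis times angle).
In Python, from plant import manip gives the robot as it stands.
- The arm moves only by the shell command python3 -m jog 'ROWS' [FORCE]. ROWS is JSON, a list of rows, each a list of 3 entries, a list of its own where there are three numbers: the finger opening in cm, from 0 to 8.78, then the shift along the world's x, y, z in cm, then the turn about the world's z in degrees. In form: [[fingers, [dx, dy, dz], turn], ...]. A call has 1 to 10 rows; each row is the pose to reach, as a shift and turn from the pose commanded when the call began; what a row does not reach only later rows make up. A row lasts 1/8 s, in which the tool goes at most 62.5 mm and 10.7 degrees, less where a joint would pass 70% of its speed; a pose out of reach is approached as far as the arm can. A call with a gripper value outside its range is refused whole. The fingers move at their own pace and stop on an object; FORCE is the grip in N (left out, the last holds). Time passes only in rows, so rows that repeat a pose let the fingers close. It gives the time, the measured TCP pose, the force, the opening and the grip force at its end, in the units of the state.
- manip.sense(): the state, without advancing time (a new reading comes with each control period).
- manip.snapshot(name): name is "scene" or "top" or "wrist"; returns a dict with "frame" (480x640x3 uint8, red, green, blue), "fx", "fy", "cx", "cy" (pixels), "rvec" (rotation vector, rad) and "tvec" (3), from world to camera coordinates, as OpenCV has them; the wrist camera has in their place "tool_from_camera" (4x4, takes a point from camera to tool coordinates, whose origin is the TCP and whose axes are the flange's). Camera axes: x right, y down, z forward; pixel columns grow to the right and rows downward; lengths in m; the calibration is good to about 2 mm. A picture is of the moment at which its call begins: read the wrist's pose just before it. There is no depth.
- manip.finish_job(): hands the job in; it is judged then, once.
Trained networks look in a picture, given as the dict that the camera call returned (one of the last four; its "shot" number tells which), for a name from the list of things; names that differ only in an ending like _2 or _b are one class to them, and where a whole thing is asked for, a point or a joint stands for the part that bears it (a point fixed in the world has none). Each returns a list of dicts, best first, with "confidence" (0 to 1); they miss things now and then, are a little off and sometimes report something else, mostly with a low value. They report only what shows in the picture. A call takes as long as a camera call.
- manip.silhouettes(picture, name): "mask" (480x640 bool, what is visible of it) and "bbox" ([left, top, width, height] in pixels, round what is visible of it).
- manip.spot_point(picture, name): "at" ([column, row] in pixels: a listed point, or the origin of a listed thing).
The state is a dict: "time": time; "joint_positions": joint angles; "qd": joint speeds; "effort": joint torques, N m; "position": TCP position; "eef_rot": TCP orientation; "contact_force": force on the tool from outside, world axes, zero at the start; "ft_torque": the same for the moment, N m; "finger_gap": finger opening in m; "grasp_force": force on a finger pad.
Only numpy, scipy, OpenCV 4.12 (cv2) and the standard library are available. Lean on these libraries where they do the work, as an engineer would, in place of code of your own. Each camera call takes 0.05 s, during which the arm holds its last target. There are 200 camera calls.

## Working session

There is one attempt and no reset: what is moved stays moved. The work goes in short steps, Python scripts to look and compute and a shell command to move; the robot and the scene stay as the last step left them, time stands still between calls to the robot, and variables do not carry over. Pictures are saved under pics/ and viewed, at most 10 in all, crops included, and the job is handed in when it is done.

```bash
mkdir -p pics; cat > h.py <<'E'
import numpy as np, cv2
from plant import manip
def ray(p,uv):
    if 'rvec' in p:
        R=cv2.Rodrigues(np.array(p['rvec'],float))[0]; t=np.array(p['tvec'],float).ravel()
        o=-R.T@t; W=R.T
    else:
        s=p['_s']; Rt=cv2.Rodrigues(np.array(s['eef_rot'],float))[0]; T=np.array(p['tool_from_camera'])
        o=np.array(s['position'])+Rt@T[:3,3]; W=Rt@T[:3,:3]
    d=W@np.array([(uv[0]-p['cx'])/p['fx'],(uv[1]-p['cy'])/p['fy'],1.])
    return o,d
def onz(p,uv,z):
    o,d=ray(p,uv); return o+d*(z-o[2])/d[2]
def snap(n):
    s=manip.sense(); p=manip.snapshot(n); p['_s']=s; return p
def save(p,f): cv2.imwrite('pics/'+f,cv2.cvtColor(p['frame'],cv2.COLOR_RGB2BGR))
def pt(p,n,z):
    r=manip.spot_point(p,n)
    return [(np.round(onz(p,a['at'],z),4).tolist(),np.round(a['at'],1).tolist(),round(a['confidence'],2)) for a in r[:2]]
E
python3 - <<'E'
from h import *
s=manip.sense(); print(s['position'],s['eef_rot'],s['contact_force'],s['time'])
for n in('top','scene'):
    p=snap(n); save(p,n+'0.png')
    print(n,ray(p,(320,240))[0])
    for k,z in(('slot_mouth',.062),('lip_left',.062),('lip_right',.062),('latch_bar',.1035),('shaker',0),('wedge',0),('wedge_nose',0),('block_rear',.062),('marker',.01),('tube',.01),('syringe',.01),('slides',.0),('tape',.0)): print(k,pt(p,k,z))
E
```

```text
[0.25378629 0.62486567 0.24369275] [-6.02111901e-01 -3.08314619e+00  2.84452903e-03] [-0.17783214 -0.10526169  0.08510541] 0.0
top [ 0.33427437 -0.0807918   1.22009077]
slot_mouth [([0.622, 0.1427, 0.062], [229.3, 228.2], 0.88)]
lip_left [([0.6311, 0.1927, 0.062], [209.6, 225.6], 0.86)]
lip_right [([0.6258, 0.0784, 0.062], [254.6, 225.6], 0.85)]
latch_bar [([0.5937, 0.0884, 0.1035], [248.3, 234.5], 0.47)]
shaker [([0.6339, 0.1442, 0.0], [233.2, 229.3], 0.56)]
wedge [([0.4498, 0.0942, 0.0], [253.0, 297.4], 0.88), ([0.6255, 0.1056, 0.0], [247.7, 231.7], 0.71)]
wedge_nose [([0.4876, 0.2058, 0.0], [210.0, 284.9], 0.62)]
block_rear [([0.7135, 0.1275, 0.062], [235.0, 193.5], 0.71)]
marker [([0.5071, -0.4466, 0.01], [459.3, 265.4], 0.72)]
tube [([0.4894, 0.2853, 0.01], [178.3, 285.2], 0.65), ([0.6209, 0.0964, 0.01], [250.6, 232.4], 0.48)]
syringe [([0.4802, -0.1391, 0.01], [342.3, 281.1], 0.77)]
slides [([0.5758, -0.3625, 0.0], [424.0, 241.9], 0.66), ([0.7368, 0.1432, 0.0], [233.3, 192.5], 0.62)]
tape [([0.474, -0.3047, 0.0], [405.5, 281.0], 0.59)]
scene [-0.19214913 -1.08889142  0.8584873 ]
slot_mouth [([0.6174, 0.1318, 0.062], [287.5, 215.9], 0.78)]
lip_left [([0.624, 0.1968, 0.062], [277.4, 207.6], 0.96)]
lip_right [([0.6148, 0.0846, 0.062], [295.8, 222.0], 0.68), ([0.4144, -0.3634, 0.062], [339.4, 324.8], 0.43)]
latch_bar [([0.585, 0.0751, 0.1035], [288.9, 214.0], 0.72)]
shaker [([0.6344, 0.1389, 0.0], [291.5, 230.7], 0.87)]
wedge [([0.452, 0.0851, 0.0], [251.0, 257.8], 0.59), ([0.6695, 0.2762, 0.0], [276.4, 211.4], 0.21)]
wedge_nose [([0.4757, 0.2132, 0.0], [235.7, 237.6], 0.53)]
block_rear [([0.7222, 0.1457, 0.062], [312.0, 204.3], 0.56)]
marker [([0.5149, -0.4335, 0.01], [392.0, 339.8], 0.77)]
tube [([0.4764, 0.2612, 0.01], [227.8, 228.7], 0.65)]
syringe [([0.4798, -0.1389, 0.01], [304.3, 286.9], 0.53)]
slides [([0.5694, -0.3595, 0.0], [386.6, 317.8], 0.68)]
tape [([0.4683, -0.3075, 0.0], [341.7, 323.8], 0.72)]
```

View crop.

```bash
python3 - <<'E'
import cv2
a=cv2.imread('pics/top0.png')[150:330,130:370]; cv2.imwrite('pics/c0.png',cv2.resize(a,(800,600),interpolation=cv2.INTER_CUBIC))
E
```

```text
(no output)
```

View pics/c0.png

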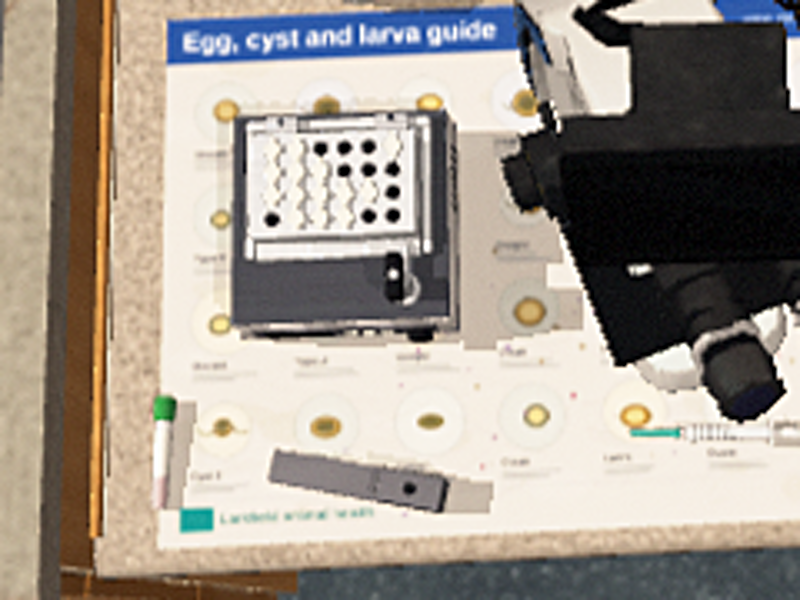

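```bash
python3 -m jog '[[8.7,[1,-6,2],5],[8.7,[2,-12,4],10],[8.7,[3,-18,5],15],[8.7,[4,-24,6],20],[8.7,[7,-29,6],22],[8.7,[11,-34,6],22],[8.7,[15,-39,6],22],[8.7,[19,-44,6],22],[8.7,[23,-48,6],22],[8.7,[25,-51,6],22]]'
python3 -m jog '[[8.7,[0,0,0],0],[8.7,[0,0,0],0],[8.7,[0,0,0],0]]'
python3 - <<'E'
from h import *
s=manip.sense(); print(s['position'],s['joint_positions'],s['time'])
p=snap('wrist'); save(p,'w1.png'); print(ray(p,(320,240)))
for k,z in(('slot_mouth',.062),('lip_left',.062),('lip_right',.062),('latch_bar',.1035),('shaker',0),('wedge',0),('wedge_nose',0),('block_rear',.062)): print(k,pt(p,k,z))
E
```

```text
time: 2.65
position: [0.5058, 0.1127, 0.305]
eef_rot: [0.008, 3.14, -0.0]
contact_force: [-0.6, 1.3, 0.7]
finger_gap: 0.0868
grasp_force: 0.0
time: 3.02
position: [0.5033, 0.1169, 0.3047]
eef_rot: [0.001, -3.141, -0.001]
contact_force: [-0.3, 0.5, 0.3]
finger_gap: 0.0871
grasp_force: 0.0
[0.50329951 0.11693633 0.30466469] [-0.63373167  0.15598586  0.32350003  1.87334967 -0.05552735  1.12096167
  1.28187949] 3.025
(array([0.42413643, 0.11745677, 0.44404726]), array([ 0.25926575, -0.00379306, -0.96629794]))
slot_mouth [([0.6253, 0.1399, 0.062], [341.3, 325.1], 0.85), ([0.6085, 0.1359, 0.062], [338.0, 311.4], 0.51)]
lip_left [([0.6224, 0.1953, 0.062], [390.9, 322.8], 0.57)]
lip_right [([0.6203, 0.0835, 0.062], [290.9, 321.0], 0.97)]
latch_bar [([0.5981, 0.0902, 0.1035], [293.9, 320.2], 0.72)]
shaker [([0.6407, 0.1406, 0.0], [339.3, 313.0], 0.73)]
wedge [([0.4484, 0.0901, 0.0], [297.6, 159.7], 0.61)]
wedge_nose [([0.4728, 0.2012, 0.0], [393.6, 181.5], 0.72)]
block_rear [([0.4448, 0.0929, 0.062], [296.6, 159.5], 0.31)]
```

View pics/w1.png

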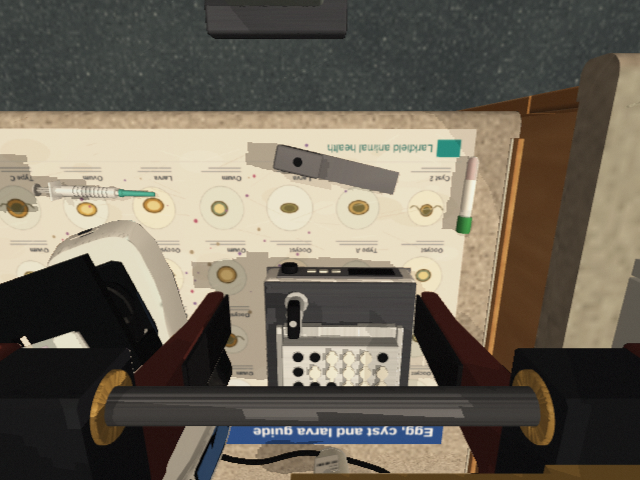

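```bash
python3 -m jog '[[8.7,[2.7,-1.3,-4],0],[8.7,[5.7,-2.7,-8],0],[8.7,[5.7,-2.7,-8],0],[8.7,[5.7,-2.7,-8],0]]'
python3 - <<'E'
from h import *
p=snap('wrist'); save(p,'w2.png'); print(p['_s']['position'])
for k,z in(('slot_mouth',.062),('lip_left',.062),('lip_right',.062),('latch_bar',.1035),('latch',.1035),('wedge',0),('wedge_nose',0)): print(k,pt(p,k,z))
for k,z in(('wedge',.015),('latch_bar',.113),('block',.09)):
  for a in manip.silhouettes(p,k)[:1]:
    m=a['mask'].astype(np.uint8); c=max(cv2.findContours(m,0,1)[0],key=cv2.contourArea)
    b=cv2.boxPoints(cv2.minAreaRect(c)); print(k,a['bbox'],a['confidence']); print(np.round([onz(p,q,z)[:2] for q in b],4).tolist(), b.round().tolist())
E
```

```text
time: 3.98
position: [0.5609, 0.0887, 0.2252]
eef_rot: [-0.003, -3.142, -0.0]
contact_force: [0.5, -0.1, 0.0]
finger_gap: 0.0871
grasp_force: 0.0
[0.56089658 0.08873861 0.22521354]
slot_mouth [([0.622, 0.1366, 0.062], [375.8, 305.3], 0.93)]
lip_left []
lip_right [([0.6205, 0.0831, 0.062], [314.5, 303.7], 0.8), ([0.4747, 0.184, 0.062], [445.9, 127.8], 0.34)]
latch_bar [([0.601, 0.0884, 0.1035], [320.4, 303.2], 0.78), ([0.6042, 0.0838, 0.1035], [314.3, 307.1], 0.74)]Traceback (most recent call last):
  File "<stdin>", line 3, in <module>
  File "h.py", line 18, in pt
    r=manip.spot_point(p,n)
ValueError: it knows: block, block_rear, latch_bar, lip_left, lip_right, marker, microscope, shaker, slides, slot_mouth, syringe, tape, tube, wedge, wedge_nose
```

View pics/w2.png

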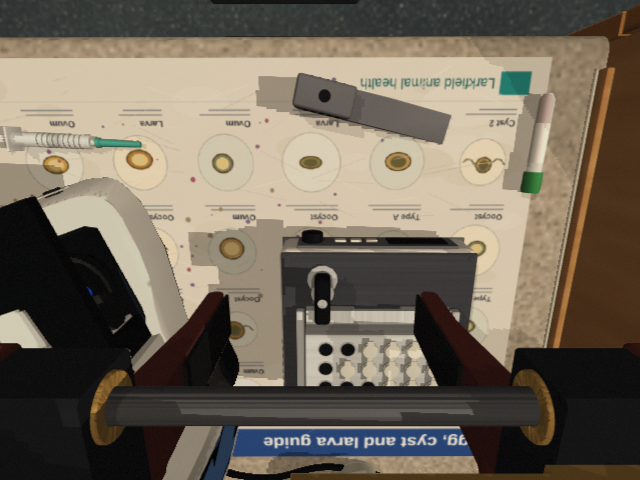

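```bash
python3 - <<'E'
from h import *
p=snap('wrist')
print('bar',onz(p,(322.5,299),.113), 'ends',onz(p,(322.5,275),.113),onz(p,(322.5,323),.113))
for k,z in(('wedge',0),('wedge_nose',0)): print(k,pt(p,k,z))
for k,z in(('wedge',.02),('latch_bar',.113),('block',.09)):
  for a in manip.silhouettes(p,k)[:1]:
    m=a['mask'].astype(np.uint8); c=max(cv2.findContours(m,0,1)[0],key=cv2.contourArea)
    b=cv2.boxPoints(cv2.minAreaRect(c)); print(k,a['bbox'],a['confidence']); print(np.round([onz(p,q,z)[:2] for q in b],4).tolist(), b.round().tolist())
g=cv2.cvtColor(p['frame'],cv2.COLOR_RGB2GRAY)
for s in cv2.createLineSegmentDetector().detect(g)[0][:,0]:
    L=np.hypot(s[2]-s[0],s[3]-s[1])
    if L>40 and 270<min(s[0],s[2]) and max(s[0],s[2])<490 and 230<s[1]<345:
        a=onz(p,s[:2],.062);b=onz(p,s[2:],.062);d=b-a
        print(s.round(1),a[:2].round(4),b[:2].round(4),np.degrees(np.arctan2(d[1],d[0])).round(2))
E
```

```text
bar [0.59410627 0.09044963 0.113     ] ends [0.57558365 0.09044276 0.113     ] [0.6133866  0.09045679 0.113     ]
wedge [([0.4493, 0.089, 0.0], [320.6, 99.2], 0.72)]
wedge_nose [([0.4741, 0.2025, 0.0], [444.1, 128.2], 0.71)]
wedge [289.7, 71.8, 160.2, 74.6] 0.69
[[0.4561, 0.0609], [0.4276, 0.0698], [0.4596, 0.201], [0.4899, 0.1954]] [[288.0, 105.0], [297.0, 69.0], [451.0, 110.0], [441.0, 147.0]]
latch_bar [309.4, 271.4, 25.3, 48.3] 0.67
[[0.5718, 0.0816], [0.5718, 0.0972], [0.6126, 0.0975], [0.6126, 0.0812]] [[310.0, 270.0], [332.0, 270.0], [332.0, 322.0], [310.0, 322.0]]
block [304.9, 302.7, 129.2, 83.6] 0.95
[[0.6095, 0.0758], [0.6096, 0.1792], [0.6841, 0.1856], [0.6839, 0.0748]] [[304.0, 305.0], [434.0, 305.0], [434.0, 385.0], [304.0, 385.0]]
[323.1 235.3 461.9 236.2] [0.5596 0.0911] [0.5604 0.206 ] 89.59
[281.9 250.5 476.9 251.5] [0.5728 0.0566] [0.5737 0.22  ] 89.66
[476.  254.4 468.1 317.2] [0.5763 0.2196] [0.6344 0.2195] -0.13
[313.2 323.1 312.4 275.6] [0.6402 0.0824] [0.5951 0.082 ] -179.55
[413.1 308.7 330.6 308.2] [0.6262 0.1702] [0.6257 0.0977] -90.43
[295.  309.3 296.1 384.4] [0.6267 0.0664] [0.7038 0.0658] -0.44
[411.9 333.4 305.6 333.2] [0.6505 0.1708] [0.6502 0.0755] -90.21
[304.6 334.4 305.4 383.1] [0.6513 0.0746] [0.7025 0.0746] 0.02
[280.6 295.7 279.3 253.1] [0.6137 0.0542] [0.575  0.0544] 179.78
[356.8 321.  410.6 322.1] [0.6381 0.1211] [0.6392 0.1689] 88.59
[468.1 246.  285.6 245.6] [0.5689 0.2122] [0.5685 0.0598] -90.15
```

```bash
python3 -m jog '[[5,[3.5,0.1,-4],0],[5,[3.5,0.1,-8],0],[5,[3.5,0.1,-10],0],[5,[3.5,0.1,-11.7],0],[5,[3.5,0.1,-11.7],0],[1,[3.5,0.1,-11.7],0],[1,[3.5,0.1,-11.7],0],[1,[3.5,0.1,-11.7],0],[1,[3.5,0.1,-11.7],0],[1,[3.5,0.1,-11.7],0]]' 15
```

```text
time: 5.78
position: [0.5963, 0.0887, 0.1082]
eef_rot: [0.004, 3.141, -0.001]
contact_force: [-1.5, -2.8, 5.1]
finger_gap: 0.0172
grasp_force: 15.0
```

```bash
python3 -m jog '[[1,[0,0,0],0],[1,[0,0,0],0],[1,[0,0,0],0]]' 
python3 - <<'E'
from h import *
p=snap('wrist'); cv2.imwrite('pics/w3.png',cv2.cvtColor(p['frame'],cv2.COLOR_RGB2BGR))
E
```

```text
time: 6.15
position: [0.5963, 0.0887, 0.1081]
eef_rot: [0.004, 3.141, -0.001]
contact_force: [-1.7, -2.5, 5.7]
finger_gap: 0.0175
grasp_force: 15.0
```

View pics/w3.png

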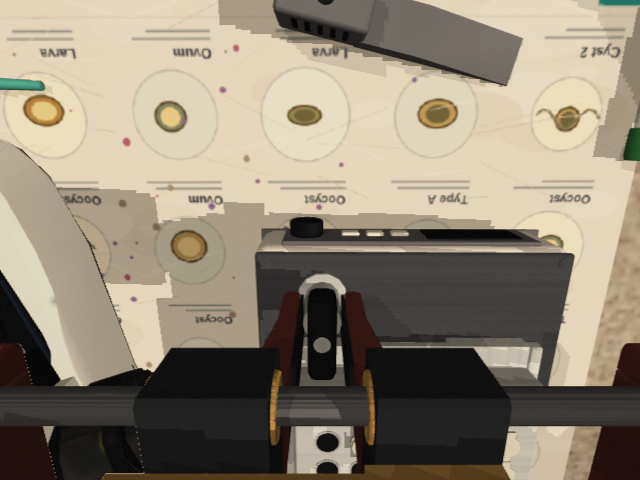

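```bash
python3 -m jog '[[4,[0,0,0],0],[4,[0,0.1,0.4],0],[4,[0,0.1,1],0],[4,[0,0.1,1],0],[1,[0,0.1,1],0],[1,[0,0.1,1],0],[1,[0,0.1,1],0],[1,[0,0.1,1],0],[1,[0,0.1,1],0]]' 20
```

```text
time: 7.32
position: [0.5959, 0.0888, 0.1175]
eef_rot: [-0.005, -3.141, 0.003]
contact_force: [0.1, -5.9, -0.2]
finger_gap: 0.0119
grasp_force: 20.0
```

```bash
python3 -m jog '[[1,[0,-0.1,0],-10],[1,[0,-0.1,0],-20],[1,[0,-0.1,0],-30],[1,[0,-0.1,0],-40],[1,[0,-0.1,0],-50],[1,[0,-0.1,0],-60],[1,[0,-0.1,0],-70],[1,[0,-0.1,0],-80],[1,[0,-0.1,0],-84],[1,[0,-0.1,0],-84]]' 20
```

```text
time: 8.57
position: [0.5967, 0.0897, 0.1176]
eef_rot: [2.102, 2.333, 0.001]
contact_force: [4.1, -0.8, -4.3]
finger_gap: 0.0116
grasp_force: 20.0
```

```bash
python3 -m jog '[[3,[0,0,0],0],[3,[0,0,0],0],[3,[0,0,2],0],[3,[-2,0,6],10],[8,[-6,0,11],20],[8,[-12,0,12],30],[8,[-16,0,12],40],[8,[-16,0,12],50],[8,[-16,0,12],60],[8,[-16,0,12],70]]'
python3 -m jog '[[8,[0,0,0],4],[8,[0,0,0],4]]'
python3 - <<'E'
from h import *
p=snap('wrist'); save(p,'w4.png'); print(p['_s']['position'],p['_s']['eef_rot'])
for k,z in(('slot_mouth',.062),('lip_left',.062),('lip_right',.062),('latch_bar',.1035),('wedge',0),('wedge_nose',0)): print(k,pt(p,k,z))
E
```

```text
time: 9.82
position: [0.4362, 0.0892, 0.239]
eef_rot: [0.377, 3.118, 0.003]
contact_force: [0.2, 0.2, -1.1]
finger_gap: 0.0803
grasp_force: 0.0
time: 10.07
position: [0.4362, 0.0891, 0.2386]
eef_rot: [0.279, 3.128, 0.002]
contact_force: [0.1, 0.9, 1.0]
finger_gap: 0.08
grasp_force: 0.0
[0.43623389 0.08914383 0.2386317 ] [2.78597647e-01 3.12834856e+00 1.79419913e-03]
slot_mouth []
lip_left [([0.4668, -0.1051, 0.062], [116.3, 302.3], 0.23)]
lip_right []
latch_bar [([0.5981, 0.0892, 0.1035], [353.2, 421.4], 0.58), ([0.4523, -0.0731, 0.1035], [121.7, 301.2], 0.34)]
wedge [([0.4507, 0.0902, 0.0], [324.3, 232.2], 0.68)]
wedge_nose [([0.4736, 0.2042, 0.0], [437.0, 234.5], 0.74)]
```

View pics/w4.png

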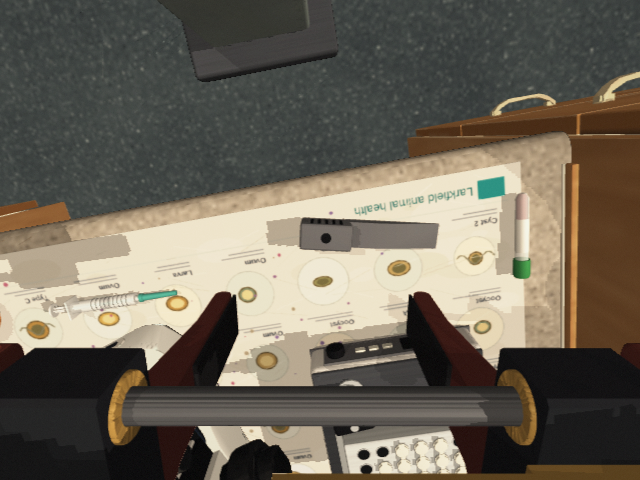

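```bash
python3 -m jog '[[7,[0.5,0.1,0],-10],[7,[1,0.1,0],-20],[7,[1.4,0.1,-2],-30],[7,[1.4,0.1,-4],-40],[7,[1.4,0.1,-6],-50],[7,[1.4,0.1,-8],-60],[7,[1.4,0.1,-9],-70],[7,[1.4,0.1,-10],-80],[7,[1.4,0.1,-10],-90],[7,[1.4,0.1,-10],-92]]'
python3 -m jog '[[7,[0,0,0],0],[7,[0,0,0],0]]'
python3 - <<'E'
from h import *
p=snap('wrist'); save(p,'w5.png'); print(p['_s']['joint_positions'])
for k,z in(('wedge',0),('wedge_nose',0)): print(k,pt(p,k,z))
E
```

```text
time: 11.68
position: [0.45, 0.0904, 0.1375]
eef_rot: [2.443, 1.974, -0.001]
contact_force: [-0.2, 0.1, -0.1]
finger_gap: 0.07
grasp_force: 0.0
time: 11.92
position: [0.4501, 0.0905, 0.1378]
eef_rot: [-2.441, -1.977, -0.001]
contact_force: [-0.9, 0.0, 0.0]
finger_gap: 0.0699
grasp_force: 0.0
[-1.04144012  0.37530675  0.86640679  2.19678195 -0.42700129  0.74127165
 -0.09645819]
wedge [([0.4492, 0.0922, 0.0], [320.1, 245.6], 0.79)]
wedge_nose [([0.4763, 0.2033, 0.0], [325.1, 82.6], 0.86)]
```

View pics/w5.png

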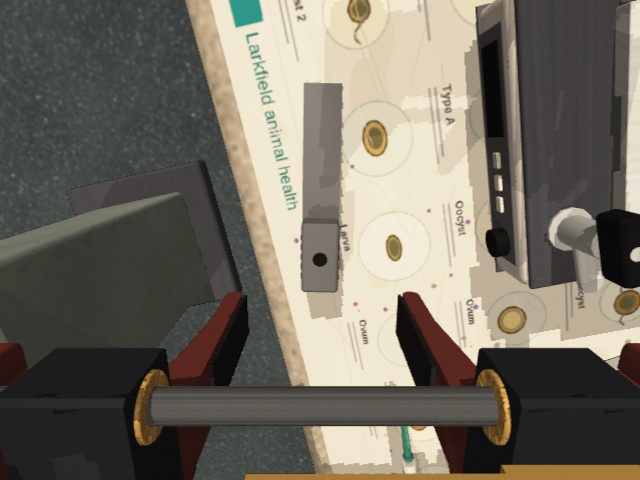

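```bash
python3 -m jog '[[6,[0,0.1,-5],0],[6,[0,0.1,-9],0],[6,[0,0.1,-11.1],0],[6,[0,0.1,-11.1],0],[2,[0,0.1,-11.1],0],[2,[0,0.1,-11.1],0],[2,[0,0.1,-11.1],0],[2,[0,0.1,-11.1],0],[2,[0,0.1,-11.1],0]]' 45
python3 -m jog '[[2,[0,0,0],0],[2,[0,0,3],0],[2,[0,0,8],0],[2,[0,0,14],0],[2,[0,0,14],0]]' 45
python3 - <<'E'
from h import *
p=snap('wrist'); save(p,'w6.png')
R=cv2.Rodrigues(p['_s']['eef_rot'])[0]; pos=p['_s']['position']; print(pos,R[:,1])
z=pos[2]-.027
for k in('wedge','wedge_nose'): print(k,pt(p,k,z))
p=snap('top');print(pt(p,'wedge',z),pt(p,'wedge_nose',z))
E
```

```text
time: 13.2
position: [0.4502, 0.0917, 0.0271]
eef_rot: [-2.443, -1.975, -0.001]
contact_force: [-0.8, 0.1, 6.8]
finger_gap: 0.0256
grasp_force: 45.0
time: 13.82
position: [0.4522, 0.0923, 0.1698]
eef_rot: [2.442, 1.975, 0.011]
contact_force: [0.8, -0.2, -2.0]
finger_gap: 0.0256
grasp_force: 45.0
[0.45218928 0.09234976 0.16980805] [ 0.97791277 -0.20895456  0.0049598 ]
wedge [([0.4521, 0.093, 0.1428], [320.8, 310.3], 0.95)]
wedge_nose [([0.4755, 0.2053, 0.1428], [319.4, 45.2], 0.82)]
[([0.4506, 0.09, 0.1428], [245.8, 291.5], 0.4), ([0.6129, 0.1795, 0.1428], [207.1, 224.7], 0.31)] []
```

```bash
python3 -m jog '[[2,[0,1,0],-10],[2,[0,2,0],-20],[2,[0,3,0],-30],[2,[0,4,0],-40],[2,[1,4.5,0],-50],[2,[2,4.5,0],-60],[2,[3,4.5,0],-70],[2,[3.3,4.5,0],-78],[2,[3.3,4.5,-4],-78.2],[2,[3.3,4.5,-6.5],-78.2]]'
python3 -m jog '[[2,[0,0,0],0],[2,[0,0,0],0],[2,[0,0,0],0]]'
python3 - <<'E'
from h import *
p=snap('wrist'); save(p,'w7.png'); s=p['_s']
R=cv2.Rodrigues(s['eef_rot'])[0]; pos=s['position']; print(pos,R.round(4),s['joint_positions'])
z=pos[2]-.027
for k in('wedge','wedge_nose'): print(k,pt(p,k,z))
for k,zz in(('slot_mouth',.062),('lip_left',.062),('lip_right',.062),('latch_bar',.1035)): print(k,pt(p,k,zz))
E
```

```text
time: 15.38
position: [0.482, 0.1357, 0.0992]
eef_rot: [3.139, -0.009, -0.004]
contact_force: [0.6, 0.3, -0.4]
finger_gap: 0.0259
grasp_force: 45.0
time: 15.75
position: [0.4836, 0.1364, 0.1024]
eef_rot: [-3.141, 0.009, -0.002]
contact_force: [0.7, -0.3, -0.6]
finger_gap: 0.0255
grasp_force: 45.0
[0.48362463 0.13641729 0.10244376] [[ 1.0e+00 -5.4e-03  1.3e-03]
 [-5.4e-03 -1.0e+00  4.0e-04]
 [ 1.3e-03 -4.0e-04 -1.0e+00]] [-1.20121783  0.68115242  1.10031214  2.13176347 -0.83834477  0.85560748
 -1.15718485]
wedge []
wedge_nose [([0.5979, 0.1375, 0.0754], [319.4, 46.0], 0.9)]
slot_mouth []
lip_left []
lip_right []
latch_bar [([0.5971, 0.0897, 0.1035], [466.1, 27.8], 0.62)]
```

View pics/w7.png

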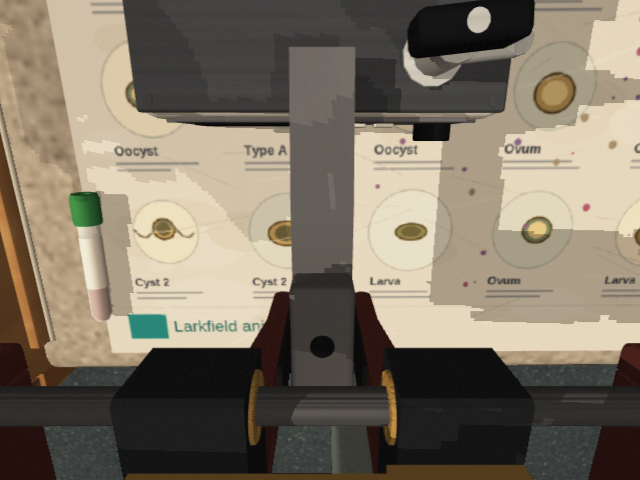

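```bash
python3 -m jog '[[2,[0,0,-0.6],0],[2,[0,0,-1.0],0],[2,[0,0,-1.2],0],[2,[0,0,-1.2],0],[2,[0,0,-1.2],0]]'
python3 -m jog '[[2,[0,0,-0.2],0],[2,[0,0,-0.2],0]]'
```

```text
time: 16.73
position: [0.483, 0.1364, 0.0897]
eef_rot: [3.142, -0.009, 0.0]
contact_force: [-0.6, 0.6, 0.6]
finger_gap: 0.0258
grasp_force: 45.0
time: 16.98
position: [0.483, 0.1364, 0.0879]
eef_rot: [-3.141, 0.009, 0.0]
contact_force: [-3.8, 0.2, 4.5]
finger_gap: 0.0256
grasp_force: 45.0
```

```bash
python3 -m jog '[[2,[0.6,0.05,0.05],0],[2,[1.2,0.05,0.05],0],[2,[1.8,0.05,0.05],0],[2,[2.4,0.05,0.05],0],[2,[3.0,0.05,0.05],0],[2,[3.5,0.05,0.05],0],[2,[3.5,0.05,0.05],0]]'
python3 - <<'E'
from h import *
p=snap('wrist'); s=p['_s']
z=.062
print(s['position'],s['contact_force'])
for k,zz in(('slot_mouth',.062),('lip_left',.062),('lip_right',.062),('latch_bar',.1035),('wedge',.062)): print(k,pt(p,k,zz))
a=p['frame']; p2=snap('scene'); b=cv2.resize(p2['frame'][170:260,230:350],(800,600))
cv2.imwrite('pics/w8.png',cv2.cvtColor(np.hstack([cv2.resize(a,(400,300)),cv2.resize(b,(400,300))]),cv2.COLOR_RGB2BGR))
E
```

```text
time: 17.85
position: [0.5189, 0.1367, 0.0884]
eef_rot: [3.141, -0.009, 0.002]
contact_force: [0.1, 0.0, 4.4]
finger_gap: 0.0255
grasp_force: 45.0
[0.51888274 0.13674332 0.08839843] [0.12244513 0.04797957 4.37576675]
slot_mouth [([0.5183, 0.2454, 0.062], [97.5, 312.8], 0.49)]
lip_left [([0.623, 0.1917, 0.062], [185.5, 74.6], 0.6)]
lip_right [([0.6218, 0.0823, 0.062], [457.6, 76.6], 0.89)]
latch_bar [([0.597, 0.0898, 0.1035], [471.4, 141.9], 0.85)]
wedge [([0.519, 0.1383, 0.062], [319.9, 310.5], 0.77)]
```

View pics/w8.png

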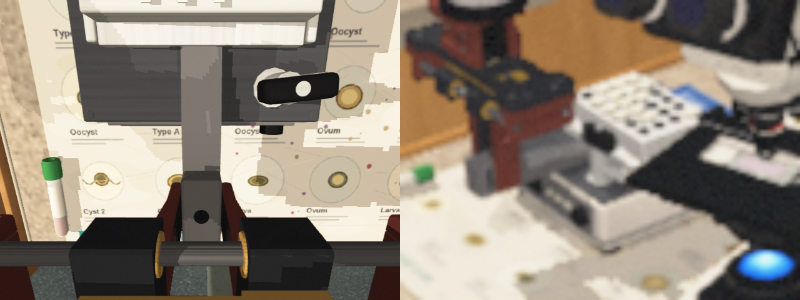

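```bash
python3 -m jog '[[2,[0.3,0,0],0],[2,[0.6,0,0],0],[2,[0.6,0,0],0]]'
python3 -m jog '[[2,[0.3,0,0],0],[2,[0.6,0,0],0],[2,[0.9,0,0],0],[2,[1.2,0,0],0],[2,[1.2,0,0],0]]'
python3 -m jog '[[2,[0.3,0,0],0],[2,[0.6,0,0],0],[2,[0.6,0,0],0],[2,[0.6,0,0],0]]'
python3 - <<'E'
from h import *
p=snap('wrist'); s=p['_s']; print(s['position'])
for k,zz in(('lip_left',.066),('lip_right',.066),('latch_bar',.1035),('wedge',.062)): print(k,pt(p,k,zz))
cv2.imwrite('pics/w9.png',cv2.cvtColor(p['frame'],cv2.COLOR_RGB2BGR))
E
```

```text
time: 18.58
position: [0.5217, 0.1368, 0.0882]
eef_rot: [-3.14, 0.009, 0.008]
contact_force: [-8.2, -0.2, 13.9]
finger_gap: 0.0257
grasp_force: 45.0
time: 19.2
position: [0.5319, 0.1367, 0.088]
eef_rot: [-3.14, 0.009, 0.014]
contact_force: [-13.9, -0.5, 18.9]
finger_gap: 0.0257
grasp_force: 45.0
time: 19.7
position: [0.5378, 0.1366, 0.0881]
eef_rot: [-3.14, 0.009, 0.014]
contact_force: [-15.2, 0.2, 18.7]
finger_gap: 0.0256
grasp_force: 45.0
[0.53779113 0.13664472 0.08805563]
lip_left []
lip_right [([0.6253, 0.0824, 0.066], [458.2, 115.9], 0.63)]
latch_bar [([0.5978, 0.0894, 0.1035], [467.2, 199.9], 0.84), ([0.6241, 0.1373, 0.1035], [320.3, 115.5], 0.4)]
wedge [([0.537, 0.1384, 0.062], [319.6, 312.0], 0.59)]
```

View pics/w9.png

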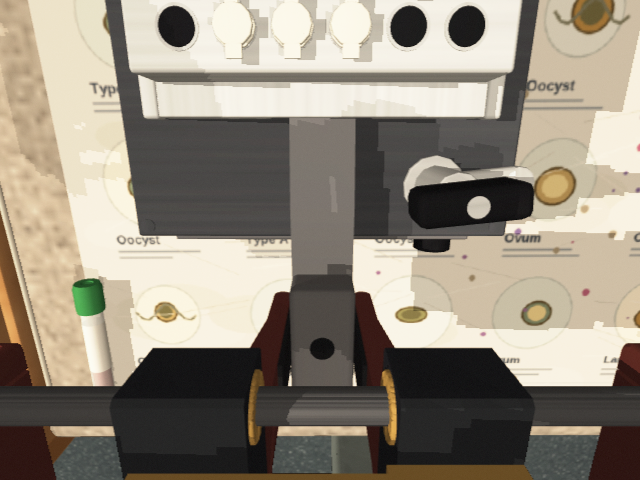

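```bash
python3 -m jog '[[2,[0.3,0,0.03],0],[2,[0.6,0,0.05],0],[2,[0.8,0,0.05],0],[2,[0.8,0,0.05],0],[2,[0.8,0,0.05],0],[2,[0.8,0,0.05],0]]'
python3 - <<'E'
from h import *
import glob
p=snap('wrist'); s=p['_s']; print(s['position'],s['contact_force'],s['eef_rot'])
for k,zz in(('lip_left',.066),('lip_right',.066),('latch_bar',.1035),('wedge',.062)): print(k,pt(p,k,zz))
def edges(p,pos_s):
    p=dict(p); p['_s']=pos_s
    g=cv2.cvtColor(p['frame'],cv2.COLOR_RGB2GRAY)
    for l in cv2.createLineSegmentDetector().detect(g)[0][:,0]:
        if np.hypot(*(l[2:]-l[:2]))>60 and abs(l[3]-l[1])<8 and l[1]<260:
            a=onz(p,l[:2],.062);b=onz(p,l[2:],.062)
            zs=[]
            for q in(l[:2],l[2:]):
                o,d=ray(p,q); zs.append((o+d*(.625-o[0])/d[0])[2])
            print(l.round(1),a[:2].round(4),b[:2].round(4),'z if x=.625',np.round(zs,4))
edges(p,s)
print('w9'); im=cv2.cvtColor(cv2.imread('pics/w9.png'),cv2.COLOR_BGR2RGB); q=dict(p); q['frame']=im
edges(q,dict(position=[.53779,.13664,.08806],eef_rot=[-3.14,.009,.014]))
cv2.imwrite('pics/w10.png',cv2.cvtColor(p['frame'],cv2.COLOR_RGB2BGR))
E
```

```text
time: 20.7
position: [0.5459, 0.1367, 0.0883]
eef_rot: [-3.14, 0.009, 0.014]
contact_force: [-11.7, 0.2, 15.4]
finger_gap: 0.0258
grasp_force: 45.0
[0.54589886 0.13671975 0.08825378] [-11.6903905    0.19718709  15.40543215] [-3.14005776  0.00860254  0.01395782]
lip_left [([0.625, 0.191, 0.066], [189.7, 139.2], 0.8)]
lip_right [([0.6242, 0.0823, 0.066], [456.0, 139.8], 0.81)]
latch_bar [([0.5968, 0.0895, 0.1035], [464.2, 227.0], 0.98)]
wedge [([0.5461, 0.1382, 0.062], [320.3, 310.1], 0.89), ([0.625, 0.1381, 0.062], [319.4, 138.3], 0.71)]
[439.2 206.5 499.5 200.2] [0.596  0.0855] [0.5987 0.0594] z if x=.625 [0.2175 0.2167]
[291.9 254.4 180.6 253.8] [0.5742 0.151 ] [0.5746 0.202 ] z if x=.625 [0.2214 0.2214]
[149.4 138.3 494.4 138.5] [0.6254 0.2092] [0.6246 0.065 ] z if x=.625 [0.0176 0.093 ]
[485.6 105.7 156.9 105.7] [0.6375 0.0703] [0.6381 0.2043] z if x=.625 [0.2537 0.2522]
[134.4  96.8 509.4  97.4] [0.6415 0.213 ] [0.6405 0.061 ] z if x=.625 [0.2464 0.2478]
[621.9 126.  523.1 124.4] [0.6293 0.013 ] [0.6301 0.0539] z if x=.625 [0.3387 0.3119]
[523.1 121.4 598.1 121.3] [0.6313 0.0541]
[... 467 characters left out ...]
29 0.1746]
[131.9  71.2 511.9  71.7] [0.6428 0.2124] [0.6419 0.0614] z if x=.625 [0.1834 0.1816]
[488.1  82.1 405.6  81.6] [0.6381 0.0703] [0.6385 0.1033] z if x=.625 [0.1729 0.1739]
[620.6 110.5 524.4 109.1] [0.6272 0.015 ] [0.6279 0.0543] z if x=.625 [0.1044 0.114 ]
[525.6 106.4 600.6 105.7] [0.6289 0.0539] [0.6291 0.0235] z if x=.625 [0.125  0.1263]
[119.4 250.  199.4 249. ] [0.5686 0.2295] [0.5689 0.193 ] z if x=.625 [0.2476 0.2478]
[576.9 256.3 501.9 257. ] [0.5646 0.0206] [0.5645 0.0548] z if x=.625 [0.2461 0.246 ]
[198.1 252.3 119.4 252.5] [0.5673 0.1937] [0.5674 0.2297] z if x=.625 [0.2471 0.2471]
[286.9 122.7 198.1 120.3] [0.6231 0.1514] [0.6243 0.1879] z if x=.625 [-0.0063  0.0406]
```

View pics/w10.png

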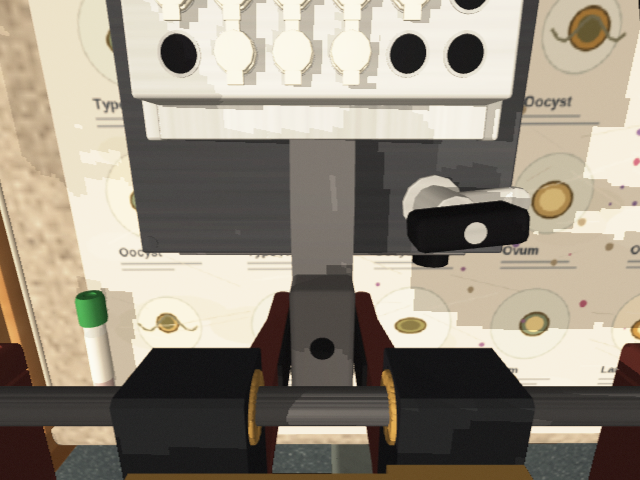

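```bash
python3 -m jog '[[2,[0,0,0],0],[2,[0,0,0],0],[2,[0,0,0],0],[2,[0,0,0],0]]' && python3 -c "
from plant import manip
print(manip.finish_job())"
```

```text
time: 21.45
position: [0.5459, 0.1367, 0.0883]
eef_rot: [-3.14, 0.009, 0.014]
contact_force: [-11.8, -0.1, 14.8]
finger_gap: 0.0261
grasp_force: 45.0
the job is handed in; nothing more can be done
None
```

I handed the job in at 21.5 s with the latch turned aside to roughly 1.4 rad and the wedge still gripped in the slot; by the wedge geometry the front edge is up about 4 mm (likely 3.4 to 4.8), though I could not measure the lift directly, did not check the rear edge's height, and no verdict was returned.

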